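Index the specimen turntable to its next notch by feel

TASK

Bring the next specimen under the lens: pull the red spring ring of the black turntable straight up out of its notch, turn the platter counter-clockwise (seen from above) and let the pin spring fully home in the next notch, which is hidden beneath and has to be felt for. Do it gently: do not force the pin against the side of a notch. The specimens stay in their cups and the other things on the bench are left alone.

Things in the scene. Friction and masses are not known exactly. Their poses are not given: they have to be found in the camera images.
- turntable: Indexing specimen turntable, fixed to the bench: grey round base 236 mm across with a steel post 215 mm high and a white arm holding a black lens (underside 105 mm above the bench) over one side. Origin: on the bench on the turning axis (vertical). The post stands 170 mm out, 40 degrees clockwise from the base's own +x; z up. On the base turns a black platter 250 mm across, top face 44 mm above the bench.
- platter (a joint): Turn of the platter about the turning axis, rad, growing counter-clockwise seen from above. 0 = first notch (about 0.01 play either way). End stops at -0.1 and 1.4. It drags lightly: about 1.5 N at the ring, roughly 2.5 N while the pin rubs on the plate. It stays where it is left.
- plunger (a joint): How far the spring index ring with its pin is drawn straight up, m. 0 = pin fully home in a notch; about 0.007 = pin resting on top of the plate between notches; 0.012 = end stop. The pin is clear of the notch above 0.0075. The spring pushes it down with 7.5 N at 0 and 10.5 N at 0.012.
- pull_ring (a point): Centre of the red knurled pull ring (upright cylinder 23 mm across, 22 mm high, flat top) on top of the spring plunger; at rest it is 71 mm above the bench. It rides on the platter, 100 mm from the turning axis; at platter = 0 it stands at 130 degrees counter-clockwise from the base's +x axis. Below it a brass bush 19 mm across reaches 57 mm above the bench.
- index_plate: Notched steel plate hidden beneath the platter, out of reach; origin = turntable's origin. Flat top 30 mm above the bench; notches 7.5 mm deep, 10.5 mm wide, upright walls, 100 mm from the axis. First notch at platter = 0; the only other is in a shoe clamped by the last user somewhere from platter = 0.83 to 1.27 rad: unmarked, found by feel. Flush between and beyond them.
- index_pin: The steel index pin under the ring, 8 mm across with a slightly rounded end, inside the platter (not visible). It moves with the ring. Origin: on the pin's axis, 71 mm below the ring's centre.
- specimen0_mid (a point): Centre of a loose specimen puck (amber resin, next clockwise from the lens), 40 mm across, 16 mm high, in a shallow cup on the platter.
- cup0 (a point): Centre of the cup's floor of that puck on the platter top (rim inside 46 mm, outside 54 mm across, 6 mm high), 75 mm from the axis.
- specimen1_mid (a point): Centre of a loose specimen puck (black resin, under the lens at the start), 40 mm across, 16 mm high, in a shallow cup on the platter.
- cup1 (a point): Centre of the cup's floor of that puck on the platter top (rim inside 46 mm, outside 54 mm across, 6 mm high), 75 mm from the axis.
- specimen2_mid (a point): Centre of a loose specimen puck (green resin, next counter-clockwise from the lens), 40 mm across, 16 mm high, in a shallow cup on the platter.
- cup2 (a point): Centre of the cup's floor of that puck on the platter top (rim inside 46 mm, outside 54 mm across, 6 mm high), 75 mm from the axis.
- bottle: Small amber bottle, 48 mm across, 75 mm high, loose on the bench; origin at the centre of its underside. To be left alone.
- dish: Clear lidded dish, 92 mm across, 17 mm high, loose on the bench; origin at the centre of its underside. To be left alone.
- lens_cap: Black lens cap, 60 mm across, 16 mm high, loose on the bench; origin at the centre of its underside. To be left alone.
- tweezers: Steel tweezers, about 120 mm long, 6 mm high, lying flat, loose on the bench; origin at the centre of its underside. To be left alone.

How it is judged:
By the outcome, as a careful person would: the job done as asked, in the order asked, and still so for the second after the job is handed in, with the robot touching nothing.
It also fails if it takes over 45 s, if anything falls off the work surface, if the arm or the gripper's body presses on something with over 40 N, if the wrist force passes 120 N, or if a joint passes its speed limit or range.

ROBOT

A 6-joint arm with a two-finger parallel gripper is mounted at the origin on the work surface. World frame = base frame: x ahead of the robot, y to its left, z up, the work surface at z = 0. Lengths are in m, angles in rad, forces in N, time in s.
With the tool pointing down it reaches from about 0.325 to 0.85 m from the base axis. Payload 4.4 kg.
Tool frame: the origin (TCP) lies midway between the tips of the shut fingers; the grasp point (between the pads) lies 19 mm behind it; z points along the fingers, y is the line along which they close (so a half turn about z gives the same grasp; the last joint's range is limited). The gripper opens to 94 mm and grips with 3 to 60 N. Pads are 16 mm wide; open, the fingers measure 119 mm over their backs; the gripper's body (75 mm by 177 mm) begins 78 mm behind the grasp point.
Start: joints at [-1.468, 0.207, 1.542, -0, 1.393, -0.15], TCP at [0.144, -0.557, 0.205] pointing down, gripper open.
Joint ranges: [-2.73, 2.73], [-0.86, 2.22], [0.23, 2.46], [-1.11, 4.25], [0.08, 2.63], [-2.82, 2.82]. Speed limits (rad/s): [2.79, 2.79, 3.14, 3.14, 3.14, 3.14].

INTERFACE

Orientations are given as a unit quaternion [x, y, z, w].
In Python, from bench import read_state, capture, hand_in gives the robot as it stands.
- The arm moves only by the tool servo_tool, never from a script. Its argument "series" is a list of rows, each an object with "translation": the shift along the tool's x, y, z in units of 2 cm (1.0 is 2 cm), a list of three; "turn": the turn about the tool's z in units of 4 degrees (1.0 is 4 degrees). A call has 1 to 10 rows; each row shifts and turns the commanded pose from where the row before left it, along the tool's axes as they then stand; what a row does not reach is not made up. A row lasts 1/10 s, in which the tool goes at most 50 mm and 8.59 degrees, less where a joint would pass 70% of its speed; a pose out of reach is approached as far as the arm can. A call with a number of a shift or a turn outside -1 to 1 is refused whole. A call with a gripper value outside its range is refused whole. "claw" is the closure, from -1 (fully open) to 1 (shut), set as the call begins (left out, the last holds). The fingers move at their own pace and stop on an object; "squeeze" is the grip in N (left out, the last holds). Time passes only in rows, so rows that do not move let the fingers close. It gives the time, the measured TCP pose, the force, the opening and the grip force at its end, in the units of the state.
- read_state(): the state, without advancing time (a new reading comes with each control period).
- capture(name): name is "scene" or "side" or "wrist"; returns a dict with "image" (384x512x3 uint8, red, green, blue), "fx", "fy", "cx", "cy" (pixels), "xyz" and "orientation" of the camera in the world. Camera axes: x right, y down, z forward; pixel columns grow to the right and rows downward; lengths in m; the calibration is good to about 2 mm. A picture is of the moment at which its call begins. There is no depth.
- hand_in(): hands the job in; it is judged then, once.
The state is a dict: "t": time; "qpos": joint angles; "joint_vel": joint speeds; "effort": joint torques, N m; "ee_pos": TCP position; "tool_rot": TCP orientation; "contact_force": force on the tool from outside, world axes, zero at the start; "torque": the same for the moment, N m; "gripper_width": opening from 0.0 (shut) to 1.0 (fully open); "grip_force": force on a finger pad.
Only numpy, scipy, OpenCV 4.12 (cv2) and the standard library are available. Lean on these libraries where they do the work, as an engineer would, in place of code of your own. Each camera call takes 0.05 s, during which the arm holds its last target. There are 200 camera calls.

## Working session

There is one attempt and no reset: what is moved stays moved. The work goes in short steps, Python scripts to look and compute and a tool call to move; the robot and the scene stay as the last step left them, time stands still between calls to the robot, and variables do not carry over. Pictures are saved under pics/ and viewed, at most 13 in all, crops included, and the job is handed in when it is done.

Besides the shell and the picture viewer there is one more tool, called after "Call:" by a JSON object that holds its "method" and its "body", one argument or row to a line. servo_tool: Moves the arm, as the interface text tells. Shifts and turns lie within -1 to 1; 1 stands for 2 cm of shift or 4 degrees of turn. Its arguments: {"type":"object","properties":{"series":{"type":"array","items":{"type":"object","properties":{"translation":{"type":"array","items":{"type":"number","minimum":-1,"maximum":1}},"turn":{"type":"number","minimum":-1,"maximum":1}}}},"claw":{"type":"number"},"squeeze":{"type":"number"}},"required":["series"]}

```bash
mkdir -p pics; ls
cat > h.py <<'E'
import numpy as np,cv2
from scipy.spatial.transform import Rotation as R
from bench import read_state,capture,hand_in
def ray(c,u,v):
    d=R.from_quat(c["orientation"]).apply([(u-c["cx"])/c["fx"],(v-c["cy"])/c["fy"],1]);return np.array(c["xyz"]),d
def onz(c,u,v,z):
    o,d=ray(c,u,v);return o+d*(z-o[2])/d[2]
def save(c,n): cv2.imwrite("pics/"+n+".png",c["image"][:,:,::-1])
def red(c):
    h=cv2.cvtColor(c["image"],cv2.COLOR_RGB2HSV)
    m=(((h[...,0]<6)|(h[...,0]>172))&(h[...,1]>150)&(h[...,2]>60)).astype(np.uint8)
    n,l,s,ce=cv2.connectedComponentsWithStats(m)
    return [(s[i].tolist(),ce[i].round(1).tolist()) for i in range(1,n) if s[i,4]>25]
def tri(a,b):
    A=0;B=0
    for o,d in (a,b):
        d=d/np.linalg.norm(d);P=np.eye(3)-np.outer(d,d);A=A+P;B=B+P@o
    return np.linalg.solve(A,B)
E
python3 - <<'E'
from h import *
ims=[]
for n in("scene","side","wrist"):
    c=capture(n);ims.append(c["image"]);print(n,red(c),np.round(c["xyz"],3),np.round(c["orientation"],3),c["fx"])
    for s,ce in red(c): print(onz(c,*ce,.071).round(4))
    save(c,n)
s=read_state();print(s["tool_rot"],s["ee_pos"],s["t"],s["contact_force"])
E
```

```text
pics
scene [([211, 338, 301, 46, 567], [377.4, 358.9])] [ 1.255 -0.085  0.704] [ 0.69   0.595 -0.278 -0.305] 371.6801014436013
[0.9902 0.1505 0.071 ]
side [([195, 0, 219, 112, 19118], [295.0, 47.3]), ([450, 85, 11, 18, 113], [454.9, 93.4]), ([230, 210, 10, 11, 64], [235.2, 215.7]), ([103, 216, 6, 7, 34], [105.5, 219.3])] [0.045 0.829 0.645] [-0.243  0.837 -0.472  0.131] 427.34345173523474
[ 1.2364 -1.4773  0.071 ]
[ 0.275  -1.1095  0.071 ]
[0.5327 0.1473 0.071 ]
[0.7774 0.3231 0.071 ]
wrist [] [ 0.224 -0.536  0.383] [ 0.783 -0.606 -0.086  0.109] 287.2514583789054
[ 9.92024068e-01  1.26045720e-01  1.20997228e-05 -8.51706357e-04] [ 0.14372763 -0.55611947  0.20458965] 0.15 [0.60881358 0.68412917 0.23174736]
```

View pics/scene.png

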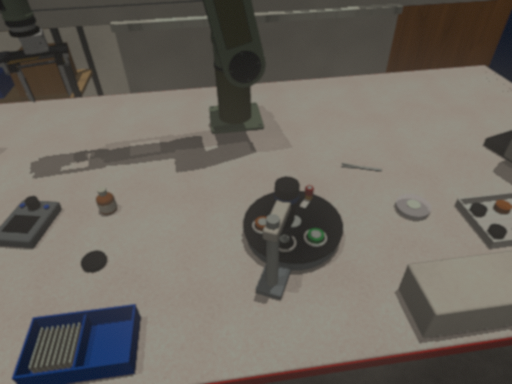

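View pics/side.png

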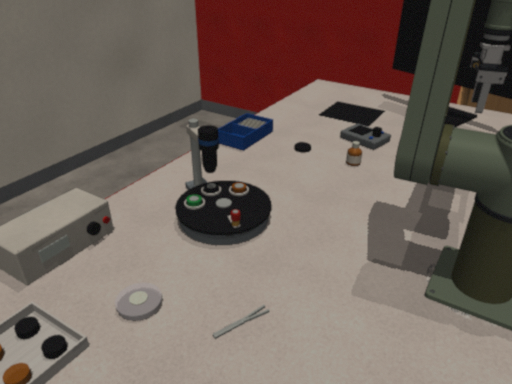

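The scene view shows the ring at about (309,190) and the platter centred near (293,228). The side view shows the ring at (235,215), with the platter centred at (224,208) and the lens at (208,145) on the far side. The tweezers and dish are clear of the table, on the robot and left sides.

Run:
```python
from h import *
C={}
roi={"scene":(225,345,170,275),"side":(165,280,175,250)}
for n in roi:
    c=capture(n);C[n]=c;u0,u1,v0,v1=roi[n]
    h=cv2.cvtColor(c["image"],cv2.COLOR_RGB2HSV).astype(int)
    m=np.zeros(h.shape[:2],bool);m[v0:v1,u0:u1]=1
    r=m&((h[...,0]<8)|(h[...,0]>170))&(h[...,1]>130)&(h[...,2]>60)
    k,l,s,ce=cv2.connectedComponentsWithStats(r.astype(np.uint8))
    print(n,[(s[i].tolist(),ce[i].round(1).tolist(),onz(c,*ce[i],.071).round(4)) for i in range(1,k) if s[i,4]>8])
    g=m&(h[...,0]>45)&(h[...,0]<85)&(h[...,1]>100)&(h[...,2]>50)
    k,l,s,ce=cv2.connectedComponentsWithStats(g.astype(np.uint8));i=1+s[1:,4].argmax();print("green",ce[i],s[i],onz(c,*ce[i],.06).round(4))
    # platter: dark edge
    d=(m&(h[...,2]<50)).astype(np.uint8)
    cn=max(cv2.findContours(d,0,1)[0],key=cv2.contourArea)
    P=np.array([onz(c,*p[0],.044)[:2] for p in cv2.convexHull(cn)])
    A=np.c_[2*P,np.ones(len(P))];x=np.linalg.lstsq(A,(P**2).sum(1),rcond=None)[0]
    print("circle",x[:2],np.sqrt(x[2]+x[0]**2+x[1]**2))
    cr=cv2.resize(c["image"][v0-60:v1+40,u0-20:u1+20,::-1],None,fx=3 if n=="scene" else 3,fy=3,interpolation=2)
    cv2.imwrite(f"pics/{n}_c.png",cr[:600,:800])
```

```text
scene []
green [315.27868852 235.21311475] [308 228  15  13  61] [0.6853 0.1236 0.06  ]
circle [0.62291577 0.0846702 ] 0.12077359208537806
side [([230, 210, 10, 11, 70], [235.0, 215.6], array([0.5334, 0.147 , 0.071 ]))]
green [193.43 200.03] [186 194  16  12 100] [0.6718 0.134  0.06  ]
circle [0.60304528 0.09775551] 0.1281334195343875
```

View pics/scene_c.png

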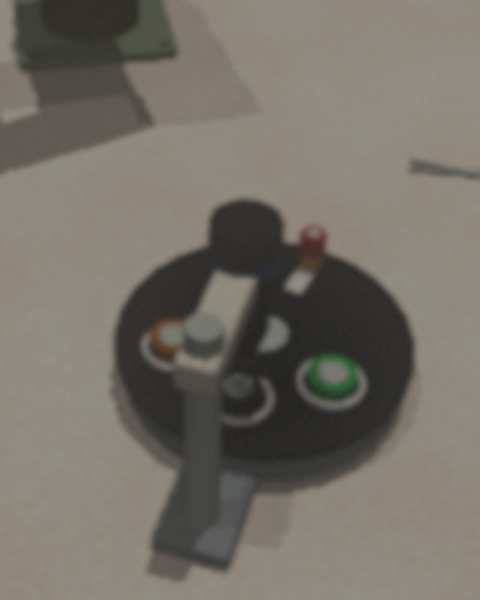

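The crop shows the ring at scene pixel (309,190), standing upright and clear of the lens. The hub disc is at about (294,221), and the post is on the far (+x) side.

Run:
```python
from h import *
a=capture("scene");b=capture("side")
for n,c,(u0,u1,v0,v1) in(("scene",a,(300,318,180,200)),):
    im=c["image"][v0:v1,u0:u1].astype(int); m=(im[...,0]-im[...,1]>45)
    y,x=np.nonzero(m);print(len(x),x.min()+u0,x.max()+u0,y.min()+v0,y.max()+v0,x.mean()+u0,y.mean()+v0); ru=(x.mean()+u0,y.mean()+v0)
print("ring tri",tri(ray(a,*ru),ray(b,235,215.6)),onz(a,*ru,.071),onz(b,235,215.6,.071))
im=cv2.cvtColor(b["image"],cv2.COLOR_RGB2HSV).astype(int)
print("hub scene",onz(a,294.7,221,.046))
# white blobs in side roi
m=np.zeros(im.shape[:2],np.uint8);m[182:235,172:272]=((im[...,2]>95)&(im[...,1]<90))[182:235,172:272]
k,l,s,ce=cv2.connectedComponentsWithStats(m)
for i in range(1,k):
    if s[i,4]>10: print(s[i],ce[i],onz(b,*ce[i],.046).round(4),onz(b,s[i,0]+s[i,2]/2-.5,s[i,1]+s[i,3]/2-.5,.05).round(4))
# platter radial edges, side: fit hull points of upper half only
h=im;d=np.zeros_like(m);d[175:250,165:280]=(h[175:250,165:280,2]<60)
cn=max(cv2.findContours(d,0,1)[0],key=cv2.contourArea)
hp=cv2.convexHull(cn)[:,0];print(hp.tolist())
print(read_state()["t"])
```

```text
Traceback (most recent call last):
ValueError: zero-size array to reduction operation minimum which has no identity
```

View pics/side_c.png

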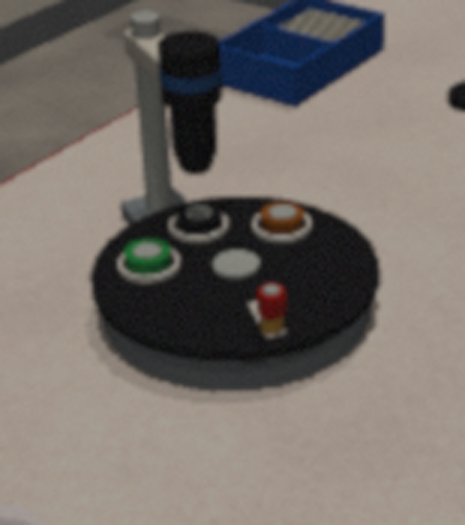

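The side crop shows the hub disc at side pixel (223.7,203) and the red ring at (235.3,215), with the brass bush just below it.

Run:
```python
from h import *
a=capture("scene");b=capture("side")
im=a["image"][178:202,298:320].astype(int); d=im[...,0]-im[...,1]
bg=np.median(d); y,x=np.nonzero(d>bg+18); print(d.max(),bg,len(x),x.min()+298,x.max()+298,y.min()+178,y.max()+178)
ru=((x.min()+x.max())/2+298,190)
for ru in(ru,(309.3,190)): print("ring tri",tri(ray(a,*ru),ray(b,235,215.4)).round(4),onz(a,*ru,.071).round(4),onz(b,235,215.4,.071).round(4))
print("hub",onz(a,294.3,220.8,.046).round(4),onz(b,223.5,202.9,.046).round(4),tri(ray(a,294.3,220.8),ray(b,223.5,202.9)).round(4))
print(read_state()["t"])
```

```text
41 9.0 30 306 313 186 193
ring tri [0.5348 0.1464 0.0701] [0.5367 0.1466 0.071 ] [0.5338 0.1465 0.071 ]
ring tri [0.5348 0.1461 0.07  ] [0.5366 0.1461 0.071 ] [0.5338 0.1465 0.071 ]
hub [0.6175 0.0893 0.046 ] [0.6128 0.086  0.046 ] [0.6143 0.0879 0.0451]
0.45
```

Call:
{"method": "servo_tool", "body": {
  "series": [
    {"translation": [0.92,-0.97,0]},
    {"translation": [0.92,-0.97,0]},
    {"translation": [0.92,-0.97,0]},
    {"translation": [0.92,-0.97,0]},
    {"translation": [0.92,-0.97,0]},
    {"translation": [0.92,-0.97,0]},
    {"translation": [0.92,-0.97,0]},
    {"translation": [0.92,-0.97,0]},
    {"translation": [0.92,-0.97,0]},
    {"translation": [0.92,-0.97,0]}
  ],
  "claw": -0.1
}}

```text
validation failed for argument at $.se...
```

Call:
{"method": "servo_tool", "body": {
  "series": [
    {"translation": [0.92,-0.97,0]},
    {"translation": [0.92,-0.97,0]},
    {"translation": [0.92,-0.97,0]},
    {"translation": [0.92,-0.97,0]},
    {"translation": [0.92,-0.97,0]},
    {"translation": [0.92,-0.97,0]},
    {"translation": [0.92,-0.97,0]},
    {"translation": [0.92,-0.97,0]},
    {"translation": [0.92,-0.97,0]},
    {"translation": [0.92,-0.97,0]}
  ]
}}

```text
validation failed for argument at $.se...
```

Call:
{"method": "servo_tool", "body": {
  "series": [
    {"translation": [0.92,-0.97,0]},
    {"translation": [0.92,-0.97,0]},
    {"translation": [0.92,-0.97,0]},
    {"translation": [0.92,-0.97,0]},
    {"translation": [0.92,-0.97,0]},
    {"translation": [0.92,-0.97,0]},
    {"translation": [0.92,-0.97,0]},
    {"translation": [0.92,-0.97,0]},
    {"translation": [0.92,-0.97,0]},
    {"translation": [0.92,-0.97,0]}
  ]
}}

```text
validation failed for argument at $.se...
```

Call:
{"method": "servo_tool", "body": {
  "series": [
    {"turn": -1},
    {"turn": -1},
    {"turn": -1},
    {"turn": -1},
    {"turn": -1},
    {"turn": -1},
    {"turn": -1},
    {"turn": -1},
    {"turn": -1},
    {"turn": -0.8}
  ]
}}

```text
validation failed for argument at $.se...
```

```bash
cat > look.py <<'E'
import sys
from h import *
c=capture("wrist");save(c,sys.argv[1]);s=read_state()
Rm=R.from_quat(s["tool_rot"]).as_matrix();p=np.array(s["ee_pos"])
print(s["t"],p.round(4),"yaw y",np.degrees(np.arctan2(Rm[1,1],Rm[0,1])).round(2),"F",np.round(s["contact_force"],1),s["gripper_width"],s["qpos"])
for st,ce in red(c):
    q=onz(c,*ce,.075);print(st,ce,q.round(4),"tool mm",((q-p)@Rm*1000).round(1))
E
python3 look.py w1
```

```text
0.5 [ 0.1438 -0.5567  0.2054] yaw y -75.51 F [-0.8  0.3 -0.9] 0.9979398859813383 [-1.46848525e+00  2.06582953e-01  1.54154598e+00 -2.58994297e-05
  1.39348056e+00 -1.50500609e-01]
```

View pics/w1.png

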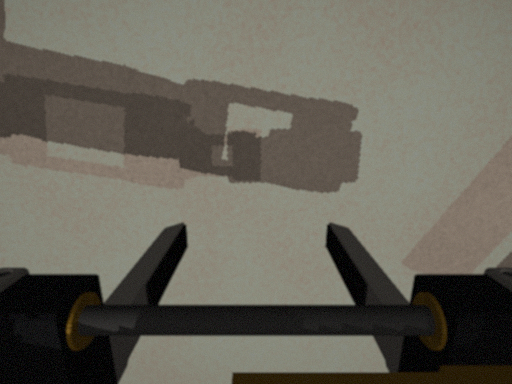

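The moves were refused as malformed, so the wrist picture still shows bare bench between the fingers at (180..335,230). I'll send every row with both fields.

Call:
{"method": "servo_tool", "body": {
  "series": [
    {"translation": [0.92,-0.97,0],"turn": 0},
    {"translation": [0.92,-0.97,0],"turn": 0},
    {"translation": [0.92,-0.97,0],"turn": 0},
    {"translation": [0.92,-0.97,0],"turn": 0},
    {"translation": [0.92,-0.97,0],"turn": 0},
    {"translation": [0.92,-0.97,0],"turn": 0},
    {"translation": [0.92,-0.97,0],"turn": 0},
    {"translation": [0.92,-0.97,0],"turn": 0},
    {"translation": [0.92,-0.97,0],"turn": 0},
    {"translation": [0.92,-0.97,0],"turn": 0}
  ],
  "claw": -0.1,
  "squeeze": 30
}}

```text
t: 1.5
ee_pos: [0.2739, -0.3219, 0.2056]
tool_rot: [0.992, 0.126, 0.0, 0.0]
contact_force: [0.5, -0.2, 0.3]
gripper_width: 0.548
grip_force: 0.0
```

Call:
{"method": "servo_tool", "body": {
  "series": [
    {"translation": [0.92,-0.97,0],"turn": 0},
    {"translation": [0.92,-0.97,0],"turn": 0},
    {"translation": [0.92,-0.97,0],"turn": 0},
    {"translation": [0.92,-0.97,0],"turn": 0},
    {"translation": [0.92,-0.97,0],"turn": 0},
    {"translation": [0.92,-0.97,0],"turn": 0},
    {"translation": [0.92,-0.97,0],"turn": 0},
    {"translation": [0.92,-0.97,0],"turn": 0},
    {"translation": [0.92,-0.97,0],"turn": 0},
    {"translation": [0.92,-0.97,0],"turn": 0}
  ]
}}

```text
t: 2.5
ee_pos: [0.4036, -0.088, 0.2057]
tool_rot: [0.992, 0.126, 0.0, 0.0]
contact_force: [-0.4, -0.5, -0.2]
gripper_width: 0.552
grip_force: 0.0
```

Call:
{"method": "servo_tool", "body": {
  "series": [
    {"translation": [0.92,-0.97,0],"turn": 0},
    {"translation": [0.92,-0.97,0],"turn": 0},
    {"translation": [0.92,-0.97,0],"turn": 0},
    {"translation": [0.92,-0.97,0],"turn": 0},
    {"translation": [0.92,-0.97,0],"turn": 0},
    {"translation": [0.92,-0.97,0],"turn": 0},
    {"translation": [0.92,-0.97,0],"turn": 0},
    {"translation": [0.92,-0.97,0],"turn": 0},
    {"translation": [0.92,-0.97,0],"turn": 0},
    {"translation": [0.92,-0.97,0],"turn": 0}
  ]
}}

```text
t: 3.5
ee_pos: [0.5332, 0.1459, 0.2056]
tool_rot: [0.992, 0.126, 0.0, 0.0]
contact_force: [0.6, -0.4, 0.5]
gripper_width: 0.55
grip_force: 0.0
```

Call:
{"method": "servo_tool", "body": {
  "series": [
    {"translation": [0,0,0],"turn": -1},
    {"translation": [0,0,0],"turn": -1},
    {"translation": [0,0,0],"turn": -1},
    {"translation": [0,0,0],"turn": -1},
    {"translation": [0,0,0],"turn": -1},
    {"translation": [0,0,0],"turn": -1},
    {"translation": [0,0,0],"turn": -1},
    {"translation": [0,0,0],"turn": -1},
    {"translation": [0,0,0],"turn": -1},
    {"translation": [0,0,0],"turn": -0.8}
  ]
}}

```text
t: 4.5
ee_pos: [0.5327, 0.1448, 0.2055]
tool_rot: [0.892, 0.453, 0.0, 0.0]
contact_force: [0.2, -0.6, 0.2]
gripper_width: 0.551
grip_force: 0.0
```

```bash
python3 look.py w2
```

```text
4.55 [0.5327 0.1449 0.2055] yaw y -36.1 F [-0.8  0.4 -1.2] 0.5491051878147766 [1.08689181e-01 1.57975629e-01 1.59841772e+00 3.08523136e-05
 1.38508760e+00 7.38787144e-01]
[248, 173, 22, 23, 236] [257.7, 183.6] [0.5383 0.1474 0.075 ] tool mm [  5.3   3.1 130.5]
```

View pics/w2.png

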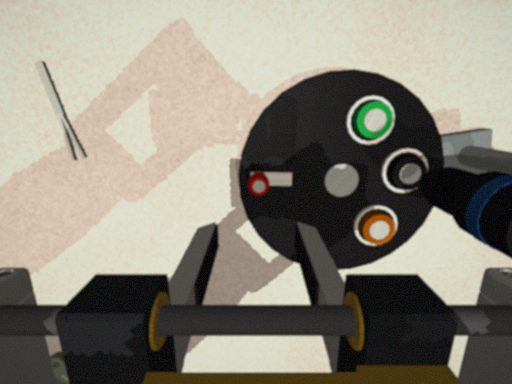

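The wrist view shows the ring at (258,184), with its bar pointing along the image row at the hub (341,180), so the tool's closing axis is radial. The fingers need a few mm of shift. I'll go down and look again.

Call:
{"method": "servo_tool", "body": {
  "series": [
    {"translation": [0.2,0.1,0.8],"turn": 0},
    {"translation": [0,0,0.9],"turn": 0},
    {"translation": [0,0,0.9],"turn": 0},
    {"translation": [0,0,0.9],"turn": 0},
    {"translation": [0,0,0.8],"turn": 0},
    {"translation": [0,0,0.2],"turn": 0},
    {"translation": [0,0,0],"turn": 0}
  ]
}}

```text
t: 5.25
ee_pos: [0.5361, 0.1468, 0.1149]
tool_rot: [0.892, 0.451, -0.001, -0.0]
contact_force: [0.2, -0.1, 0.9]
gripper_width: 0.553
grip_force: 0.0
```

```bash
python3 look.py w3
python3 - <<'E'
from h import *
c=capture("wrist");im=c["image"]
cv2.imwrite("pics/w3c.png",cv2.resize(im[80:,100:480,::-1],None,fx=1.9,fy=1.9))
E
```

```text
5.3 [0.5369 0.1469 0.1158] yaw y -36.34 F [ 0.5  0.  -1.3] 0.552072328113293 [1.11584056e-01 2.57797933e-01 1.67526444e+00 2.77424315e-05
 1.20823291e+00 7.45806600e-01]
[243, 199, 30, 33, 505] [256.6, 213.9] [0.539  0.1479 0.075 ] tool mm [ 2.   1.1 40.8]
```

View pics/w3c.png

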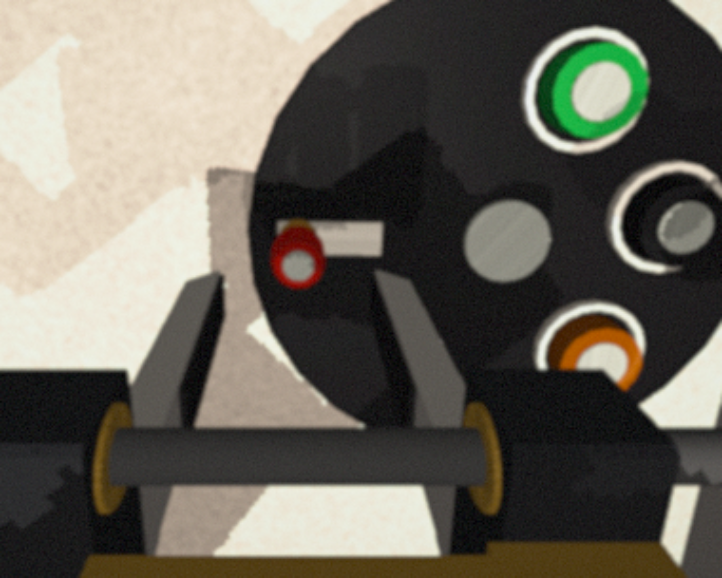

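The crop shows the ring centred between the finger tips (columns 222 to 376, ring at 298), with the hub level with it on the right. Descending now.

Call:
{"method": "servo_tool", "body": {
  "series": [
    {"translation": [0.05,0.03,0.5],"turn": 0},
    {"translation": [0,0,0.8],"turn": 0},
    {"translation": [0,0,0.8],"turn": 0},
    {"translation": [0,0,0.6],"turn": 0},
    {"translation": [0,0,0.27],"turn": 0},
    {"translation": [0,0,0],"turn": 0},
    {"translation": [0,0,0],"turn": 0}
  ]
}}

```text
t: 6.05
ee_pos: [0.5383, 0.1474, 0.0565]
tool_rot: [0.892, 0.452, 0.0, 0.0]
contact_force: [-0.1, 0.6, 1.0]
gripper_width: 0.548
grip_force: 0.0
```

Call:
{"method": "servo_tool", "body": {
  "series": [
    {"translation": [0,0,0],"turn": 0},
    {"translation": [0,0,0],"turn": 0},
    {"translation": [0,0,0],"turn": 0},
    {"translation": [0,0,0],"turn": 0},
    {"translation": [0,0,0],"turn": 0},
    {"translation": [0,0,0],"turn": 0}
  ],
  "claw": 1,
  "squeeze": 6
}}

```text
t: 6.65
ee_pos: [0.5378, 0.1475, 0.0564]
tool_rot: [0.892, 0.452, 0.0, -0.0]
contact_force: [-1.0, 0.8, 2.3]
gripper_width: 0.239
grip_force: 6.0
```

Call:
{"method": "servo_tool", "body": {
  "series": [
    {"translation": [0,0,0],"turn": 0},
    {"translation": [0,0,0],"turn": 0},
    {"translation": [0,0,0],"turn": 0},
    {"translation": [0,0,-0.1],"turn": 0},
    {"translation": [0,0,-0.1],"turn": 0},
    {"translation": [0,0,0],"turn": 0}
  ],
  "squeeze": 30
}}

```text
t: 7.25
ee_pos: [0.5374, 0.1471, 0.0589]
tool_rot: [0.892, 0.452, -0.0, -0.0]
contact_force: [2.7, 0.0, -9.8]
gripper_width: 0.232
grip_force: 30.0
```

Call:
{"method": "servo_tool", "body": {
  "series": [
    {"translation": [0,0,-0.1],"turn": 0},
    {"translation": [0,0,-0.1],"turn": 0},
    {"translation": [0,0,-0.1],"turn": 0},
    {"translation": [0,0,0],"turn": 0},
    {"translation": [0,0,0],"turn": 0}
  ]
}}

```text
t: 7.75
ee_pos: [0.5374, 0.147, 0.0658]
tool_rot: [0.892, 0.452, -0.0, 0.0]
contact_force: [2.5, -1.0, -11.3]
gripper_width: 0.233
grip_force: 30.0
```

```bash
cat > rz.py <<'E'
from h import *
b=capture("side");im=cv2.cvtColor(b["image"],cv2.COLOR_RGB2HSV).astype(int)
for s,ce in red(b):
    if s[4]<120 and s[0]<300: print("side",s,ce)
w=capture("wrist")
for s,ce in red(w): print("wrist",s,ce)
s=read_state();print(s["t"],np.round(s["ee_pos"],4),np.round(s["contact_force"],1))
E
python3 rz.py
```

```text
side [103, 216, 6, 7, 33] [105.5, 219.4]
wrist [238, 228, 37, 45, 953] [256.0, 247.4]
7.85 [0.5374 0.1471 0.0658] [  3.7  -1.3 -10.3]
```

Grip holds, the ring is up 9.4 mm with about 10 N of spring force. Now turn along the arc: 4° is -7 mm in tool x with turn -1.

Call:
{"method": "servo_tool", "body": {
  "series": [
    {"translation": [-0.087,0.001,0],"turn": -0.25},
    {"translation": [-0.175,0.003,0],"turn": -0.5},
    {"translation": [-0.262,0.007,0],"turn": -0.75},
    {"translation": [-0.262,0.007,0],"turn": -0.75},
    {"translation": [-0.262,0.007,0],"turn": -0.75},
    {"translation": [-0.262,0.007,0],"turn": -0.75},
    {"translation": [-0.175,0.003,0],"turn": -0.5},
    {"translation": [-0.087,0.001,0],"turn": -0.25},
    {"translation": [0,0,0],"turn": 0}
  ]
}}

```text
t: 8.75
ee_pos: [0.5222, 0.1197, 0.0657]
tool_rot: [0.811, 0.586, -0.001, -0.001]
contact_force: [0.3, 0.5, -10.2]
gripper_width: 0.235
grip_force: 30.0
```

```bash
python3 look.py w4; python3 rz.py
```

```text
8.8 [0.5222 0.1197 0.0656] yaw y -18.32 F [ -0.6   0.6 -10.4] 0.23775319735814748 [6.34254187e-02 2.85316144e-01 1.75970838e+00 4.05949429e-04
 1.09903905e+00 3.83049316e-01]
[238, 228, 37, 45, 967] [255.9, 247.6] [0.5227 0.1161 0.075 ] tool mm [-3.2  1.6 -9.4]
side [103, 216, 6, 7, 34] [105.5, 219.3]
wrist [238, 228, 37, 45, 976] [255.9, 247.6]
8.9 [0.5222 0.1196 0.0656] [ -0.5   0.3 -10.5]
```

View pics/w4.png

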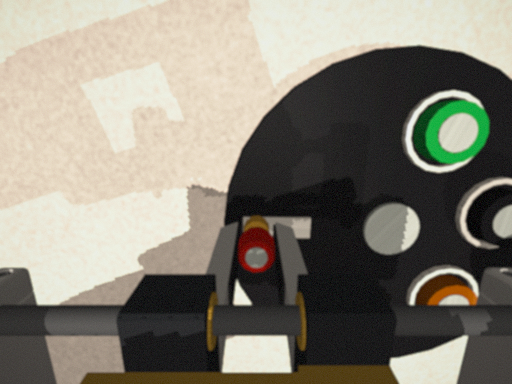

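The ring is held at (256,247) and the platter has followed about 18°, with its bar still pointing at the hub and the pucks in their cups. Lateral forces are small, so I continue another 26°.

Call:
{"method": "servo_tool", "body": {
  "series": [
    {"translation": [-0.087,0.001,0],"turn": -0.25},
    {"translation": [-0.175,0.003,0],"turn": -0.5},
    {"translation": [-0.262,0.007,0],"turn": -0.75},
    {"translation": [-0.349,0.012,0],"turn": -1},
    {"translation": [-0.349,0.012,0],"turn": -1},
    {"translation": [-0.349,0.012,0],"turn": -1},
    {"translation": [-0.349,0.012,0],"turn": -1},
    {"translation": [-0.175,0.003,0],"turn": -0.5},
    {"translation": [-0.175,0.003,0],"turn": -0.5},
    {"translation": [0,0,0],"turn": 0}
  ]
}}

```text
t: 9.9
ee_pos: [0.5167, 0.0744, 0.065]
tool_rot: [0.658, 0.753, -0.002, -0.002]
contact_force: [-5.0, 0.5, -10.5]
gripper_width: 0.231
grip_force: 30.0
```

Call:
{"method": "servo_tool", "body": {
  "series": [
    {"translation": [0,0,0.05],"turn": 0},
    {"translation": [0,0,0.05],"turn": 0},
    {"translation": [0,0,0.02],"turn": 0},
    {"translation": [0,0,0],"turn": 0},
    {"translation": [0,0,0],"turn": 0}
  ]
}}

```text
t: 10.4
ee_pos: [0.5169, 0.0744, 0.0637]
tool_rot: [0.658, 0.753, -0.002, -0.002]
contact_force: [-7.8, -1.1, -4.2]
gripper_width: 0.234
grip_force: 30.0
```

The pin now rests on the plate, since fz fell to -4 N. I'll loosen to a light grip that would slip before forcing anything, and ease out the radial force.

Call:
{"method": "servo_tool", "body": {
  "series": [
    {"translation": [0,-0.02,0],"turn": 0},
    {"translation": [0,-0.02,0],"turn": 0},
    {"translation": [0,0,0],"turn": 0},
    {"translation": [0,0,0],"turn": 0}
  ],
  "squeeze": 4
}}

```text
t: 10.8
ee_pos: [0.5169, 0.0744, 0.064]
tool_rot: [0.658, 0.753, -0.001, -0.001]
contact_force: [-6.6, 0.4, -4.7]
gripper_width: 0.24
grip_force: 4.0
```

Call:
{"method": "servo_tool", "body": {
  "series": [
    {"translation": [-0.05,0.0,0],"turn": -0.145},
    {"translation": [-0.05,0.0,0],"turn": -0.145},
    {"translation": [0,0,0],"turn": 0}
  ]
}}

```text
t: 11.1
ee_pos: [0.517, 0.0726, 0.064]
tool_rot: [0.651, 0.759, -0.001, -0.001]
contact_force: [-7.2, 0.4, -4.9]
gripper_width: 0.243
grip_force: 4.0
```

```bash
python3 rz.py
```

```text
side [255, 198, 6, 8, 40] [257.6, 201.8]
side [103, 216, 6, 7, 33] [105.5, 219.4]
wrist [237, 229, 38, 44, 968] [255.6, 247.8]
11.2 [0.517  0.0726 0.064 ] [-6.9  0.4 -3.6]
```

Call:
{"method": "servo_tool", "body": {
  "series": [
    {"translation": [0,0,0],"turn": 0},
    {"translation": [0,0,0],"turn": 0},
    {"translation": [0,0,0],"turn": 0}
  ],
  "claw": 0.38
}}

```text
t: 11.5
ee_pos: [0.5202, 0.0725, 0.0651]
tool_rot: [0.651, 0.759, 0.001, 0.001]
contact_force: [-2.1, 1.1, -0.3]
gripper_width: 0.314
grip_force: 1.4
```

```bash
python3 rz.py
python3 - <<'E'
from h import *
c=capture("wrist")
cv2.imwrite("pics/w5.png",cv2.resize(c["image"][150:330,160:400,::-1],None,fx=3,fy=3))
E
```

```text
side [255, 198, 6, 8, 40] [257.6, 201.8]
side [103, 216, 6, 7, 34] [105.5, 219.3]
wrist [233, 227, 38, 44, 958] [250.9, 246.2]
11.6 [0.5201 0.0725 0.065 ] [-3.2  0.2  0.8]
```

View pics/w5.png

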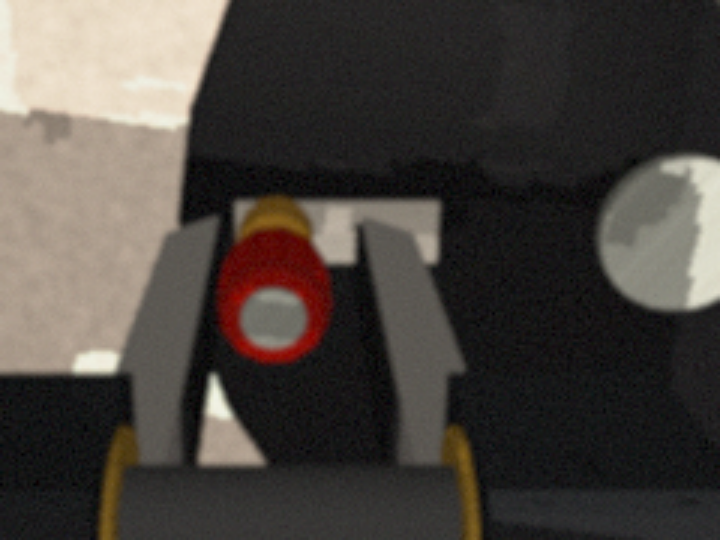

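The ring at (273,300) leans on the outer (left) finger, so the tool sits about 4.5 mm too far inward. Refitting puts the axis at (0.6155, 0.088) and the platter at about 0.79 rad. I'll recentre, take a 3 N grip and search slowly.

Call:
{"method": "servo_tool", "body": {
  "series": [
    {"translation": [0,-0.12,0],"turn": 0},
    {"translation": [0,-0.11,0],"turn": 0},
    {"translation": [0,0,0],"turn": 0},
    {"translation": [0,0,0],"turn": 0}
  ]
}}

```text
t: 12.05
ee_pos: [0.5147, 0.0717, 0.0639]
tool_rot: [0.651, 0.759, 0.0, 0.001]
contact_force: [-0.6, -0.2, -0.9]
gripper_width: 0.311
grip_force: 0.0
```

Call:
{"method": "servo_tool", "body": {
  "series": [
    {"translation": [0,0,0],"turn": 0},
    {"translation": [0,0,0],"turn": 0},
    {"translation": [0,0,0],"turn": 0}
  ],
  "claw": 1,
  "squeeze": 3
}}

```text
t: 12.35
ee_pos: [0.5167, 0.0721, 0.0641]
tool_rot: [0.651, 0.759, 0.002, 0.002]
contact_force: [5.4, 2.0, -3.7]
gripper_width: 0.244
grip_force: 3.0
```

Call:
{"method": "servo_tool", "body": {
  "series": [
    {"translation": [-0.05,0.0003,0],"turn": -0.143},
    {"translation": [-0.05,0.0003,0],"turn": -0.143},
    {"translation": [-0.05,0.0003,0],"turn": -0.143},
    {"translation": [0,0,0],"turn": 0}
  ]
}}

```text
t: 12.75
ee_pos: [0.5171, 0.0696, 0.0641]
tool_rot: [0.639, 0.769, 0.002, 0.002]
contact_force: [4.7, 1.7, -3.4]
gripper_width: 0.243
grip_force: 3.0
```

```bash
cat > st.py <<'E'
from h import *
b=capture("side");w=capture("wrist")
for s,ce in red(b):
    if s[4]<120 and 200<s[0]<300: print("side",s,ce)
for s,ce in red(w): print("wrist",s,ce)
# hub & bar in wrist: light grey blobs
s=read_state();Rm=R.from_quat(s["tool_rot"]).as_matrix();p=np.array(s["ee_pos"]);A=np.array([.6155,.088])
d=p[:2]-A;print(s["t"],"z",p[2].round(4),"r",np.hypot(*d).round(4),"platter",(np.arctan2(d[1],d[0])%(2*np.pi)-np.radians(143.5)).round(4),"yaw",np.degrees(np.arctan2(Rm[1,1],Rm[0,1])).round(1),"Ftool",(np.array(s["contact_force"])@Rm).round(1),s["grip_force"])
E
python3 st.py
```

```text
side [256, 197, 6, 9, 44] [258.4, 201.6]
wrist [238, 227, 38, 45, 976] [256.2, 246.9]
12.85 z 0.0641 r 0.1001 platter 0.8218 yaw 10.5 Ftool [1.7 5.2 2.3] 2.999891598712736
```

Call:
{"method": "servo_tool", "body": {
  "series": [
    {"translation": [0,0.11,0],"turn": 0},
    {"translation": [-0.05,0.0003,0],"turn": -0.143},
    {"translation": [-0.05,0.0003,0],"turn": -0.143},
    {"translation": [-0.05,0.0003,0],"turn": -0.143},
    {"translation": [0,0,0],"turn": 0}
  ]
}}

```text
t: 13.35
ee_pos: [0.5178, 0.0662, 0.0639]
tool_rot: [0.627, 0.779, 0.0, 0.0]
contact_force: [1.2, 2.1, 1.2]
gripper_width: 0.243
grip_force: 3.0
```

```bash
python3 st.py
```

```text
side [256, 197, 7, 8, 47] [258.9, 200.7]
wrist [238, 228, 38, 44, 966] [256.1, 246.8]
13.45 z 0.0639 r 0.1001 platter 0.8563 yaw 12.3 Ftool [ 1.5  1.8 -2.1] 3.000008674012804
```

Call:
{"method": "servo_tool", "body": {
  "series": [
    {"translation": [-0.05,0.0003,0],"turn": -0.143},
    {"translation": [-0.05,0.0003,0],"turn": -0.143},
    {"translation": [-0.05,0.0003,0],"turn": -0.143},
    {"translation": [0,0,0],"turn": 0}
  ]
}}

```text
t: 13.85
ee_pos: [0.5184, 0.0631, 0.0638]
tool_rot: [0.616, 0.788, 0.0, 0.0]
contact_force: [1.2, 1.7, 2.3]
gripper_width: 0.243
grip_force: 3.0
```

```bash
python3 st.py
```

```text
side [257, 196, 6, 9, 41] [259.4, 200.2]
wrist [238, 228, 38, 44, 968] [256.0, 246.9]
13.95 z 0.0638 r 0.1002 platter 0.8879 yaw 14.0 Ftool [ 1.3  1.7 -3.5] 3.0000633639049923
```

Call:
{"method": "servo_tool", "body": {
  "series": [
    {"translation": [-0.05,0.0003,0],"turn": -0.143},
    {"translation": [-0.05,0.0003,0],"turn": -0.143},
    {"translation": [-0.05,0.0003,0],"turn": -0.143},
    {"translation": [0,0,0],"turn": 0}
  ]
}}

```text
t: 14.35
ee_pos: [0.5191, 0.0602, 0.0638]
tool_rot: [0.604, 0.797, -0.0, 0.0]
contact_force: [2.0, 1.8, 2.5]
gripper_width: 0.243
grip_force: 3.0
```

```bash
python3 st.py
```

```text
side [257, 196, 7, 8, 48] [260.0, 199.7]
wrist [238, 227, 38, 45, 966] [256.0, 246.9]
14.45 z 0.0638 r 0.1003 platter 0.9181 yaw 15.7 Ftool [ 1.4  2.4 -4. ] 3.0001154894934245
```

Call:
{"method": "servo_tool", "body": {
  "series": [
    {"translation": [-0.05,0.0003,0],"turn": -0.143},
    {"translation": [-0.05,0.0003,0],"turn": -0.143},
    {"translation": [-0.05,0.0003,0],"turn": -0.143},
    {"translation": [0,0,0],"turn": 0}
  ]
}}

```text
t: 14.85
ee_pos: [0.5199, 0.0574, 0.0637]
tool_rot: [0.592, 0.806, -0.0, 0.0]
contact_force: [0.8, 3.3, 3.4]
gripper_width: 0.24
grip_force: 3.0
```

```bash
python3 st.py
```

```text
side [257, 196, 7, 7, 47] [260.1, 198.9]
wrist [238, 227, 38, 45, 969] [256.0, 246.7]
14.95 z 0.0637 r 0.1004 platter 0.9474 yaw 17.4 Ftool [ 2.   1.9 -4.7] 3.0000991026412294
```

Call:
{"method": "servo_tool", "body": {
  "series": [
    {"translation": [-0.05,0.0003,0],"turn": -0.143},
    {"translation": [-0.05,0.0003,0],"turn": -0.143},
    {"translation": [-0.05,0.0003,0],"turn": -0.143},
    {"translation": [0,0,0],"turn": 0}
  ]
}}

```text
t: 15.35
ee_pos: [0.5207, 0.0545, 0.0636]
tool_rot: [0.58, 0.815, -0.0, 0.0]
contact_force: [0.3, 2.4, 3.0]
gripper_width: 0.246
grip_force: 3.0
```

```bash
python3 st.py
```

```text
side [258, 194, 7, 9, 49] [260.8, 198.4]
wrist [238, 227, 38, 45, 978] [256.1, 246.6]
15.45 z 0.0636 r 0.1005 platter 0.9766 yaw 19.1 Ftool [ 1.4  0.9 -2.9] 3.0001367557662206
```

Call:
{"method": "servo_tool", "body": {
  "series": [
    {"translation": [-0.05,0.0003,0],"turn": -0.143},
    {"translation": [-0.05,0.0003,0],"turn": -0.143},
    {"translation": [-0.05,0.0003,0],"turn": -0.143},
    {"translation": [0,0,0],"turn": 0}
  ]
}}

```text
t: 15.85
ee_pos: [0.5217, 0.0517, 0.0636]
tool_rot: [0.567, 0.824, -0.0, 0.0]
contact_force: [1.1, 2.5, 3.5]
gripper_width: 0.244
grip_force: 3.0
```

```bash
python3 st.py
```

```text
side [258, 194, 7, 8, 50] [261.1, 197.8]
wrist [238, 227, 38, 45, 969] [255.9, 246.4]
15.95 z 0.0636 r 0.1006 platter 1.0064 yaw 20.9 Ftool [ 1.2  1.5 -3. ] 3.0000508190710207
```

Call:
{"method": "servo_tool", "body": {
  "series": [
    {"translation": [-0.05,0.0003,0],"turn": -0.143},
    {"translation": [-0.05,0.0003,0],"turn": -0.143},
    {"translation": [-0.05,0.0003,0],"turn": -0.143},
    {"translation": [0,0,0],"turn": 0}
  ]
}}

```text
t: 16.35
ee_pos: [0.5228, 0.0489, 0.0636]
tool_rot: [0.555, 0.832, -0.0, 0.0]
contact_force: [1.1, 1.4, 3.6]
gripper_width: 0.238
grip_force: 3.0
```

```bash
python3 st.py
```

```text
side [258, 192, 7, 10, 50] [260.9, 196.9]
wrist [238, 227, 37, 45, 973] [255.9, 246.4]
16.45 z 0.0636 r 0.1007 platter 1.0364 yaw 22.6 Ftool [ 1.8  1.4 -3.3] 3.000045400733029
```

Call:
{"method": "servo_tool", "body": {
  "series": [
    {"translation": [-0.05,0.0003,0],"turn": -0.143},
    {"translation": [-0.05,0.0003,0],"turn": -0.143},
    {"translation": [-0.05,0.0003,0],"turn": -0.143},
    {"translation": [0,0,0],"turn": 0}
  ]
}}

```text
t: 16.85
ee_pos: [0.5239, 0.0461, 0.0636]
tool_rot: [0.542, 0.84, -0.0, 0.0]
contact_force: [0.3, 2.0, 3.8]
gripper_width: 0.244
grip_force: 3.0
```

```bash
python3 st.py
```

```text
side [258, 193, 8, 8, 55] [261.5, 196.5]
wrist [238, 227, 38, 45, 976] [256.0, 246.4]
16.95 z 0.0636 r 0.1007 platter 1.0659 yaw 24.3 Ftool [ 0.8  0.4 -3. ] 3.0001063080885615
```

Call:
{"method": "servo_tool", "body": {
  "series": [
    {"translation": [-0.05,0.0003,0],"turn": -0.143},
    {"translation": [-0.05,0.0003,0],"turn": -0.143},
    {"translation": [-0.05,0.0003,0],"turn": -0.143},
    {"translation": [0,0,0],"turn": 0}
  ]
}}

```text
t: 17.35
ee_pos: [0.5251, 0.0434, 0.0635]
tool_rot: [0.53, 0.848, -0.0, -0.0]
contact_force: [-1.2, 1.3, 3.1]
gripper_width: 0.244
grip_force: 3.0
```

```bash
python3 st.py
```

```text
side [258, 192, 8, 8, 51] [261.9, 195.8]
wrist [238, 227, 38, 45, 972] [256.0, 246.2]
17.45 z 0.0635 r 0.1008 platter 1.0952 yaw 26.0 Ftool [ 1.4  0.4 -2.1] 3.0000464777916847
```

Call:
{"method": "servo_tool", "body": {
  "series": [
    {"translation": [-0.05,0.0003,0],"turn": -0.143},
    {"translation": [-0.05,0.0003,0],"turn": -0.143},
    {"translation": [-0.05,0.0003,0],"turn": -0.143},
    {"translation": [0,0,0],"turn": 0}
  ]
}}

```text
t: 17.85
ee_pos: [0.5263, 0.0408, 0.063]
tool_rot: [0.517, 0.856, -0.0, -0.0]
contact_force: [0.3, 0.5, -2.0]
gripper_width: 0.239
grip_force: 3.0
```

```bash
python3 st.py
```

```text
side [259, 192, 7, 8, 49] [262.0, 195.7]
wrist [238, 227, 38, 45, 968] [256.0, 246.0]
17.95 z 0.063 r 0.1009 platter 1.1236 yaw 27.7 Ftool [0.3 1.3 2.7] 2.9999310231615084
```

Call:
{"method": "servo_tool", "body": {
  "series": [
    {"translation": [-0.05,0.0003,0],"turn": -0.143},
    {"translation": [-0.05,0.0003,0],"turn": -0.143},
    {"translation": [-0.05,0.0003,0],"turn": -0.143},
    {"translation": [0,0,0],"turn": 0}
  ]
}}

```text
t: 18.35
ee_pos: [0.5276, 0.0383, 0.0632]
tool_rot: [0.504, 0.864, -0.0, -0.0]
contact_force: [-0.1, 0.9, -5.8]
gripper_width: 0.241
grip_force: 3.0
```

```bash
python3 st.py
```

```text
side [259, 193, 7, 8, 50] [262.1, 196.9]
wrist [238, 224, 37, 43, 897] [256.0, 242.3]
18.45 z 0.0633 r 0.1009 platter 1.1522 yaw 29.4 Ftool [ 0.9 -0.3  5.9] 2.9984891989624884
```

The pin has dropped: fz flipped to -6 N and the ring sank relative to the fingers. I'll stop turning and open so the spring seats it.

Call:
{"method": "servo_tool", "body": {
  "series": [
    {"translation": [0,0,0],"turn": 0},
    {"translation": [0,0,0],"turn": 0},
    {"translation": [0,0,0],"turn": 0},
    {"translation": [0,0,0],"turn": 0}
  ],
  "claw": 0.35
}}

```text
t: 18.85
ee_pos: [0.5287, 0.0382, 0.0643]
tool_rot: [0.504, 0.864, 0.0, 0.001]
contact_force: [-0.3, 0.0, -0.2]
gripper_width: 0.325
grip_force: 0.0
```

```bash
python3 st.py
python3 - <<'E'
from h import *
c=capture("wrist")
cv2.imwrite("pics/w6.png",cv2.resize(c["image"][150:330,160:400,::-1],None,fx=3,fy=3))
E
```

```text
side [259, 194, 7, 7, 49] [262.0, 197.0]
wrist [237, 222, 37, 43, 883] [254.6, 241.1]
18.95 z 0.064 r 0.1003 platter 1.1553 yaw 29.4 Ftool [0.4 0.3 0.1] 0.0
```

View pics/w6.png

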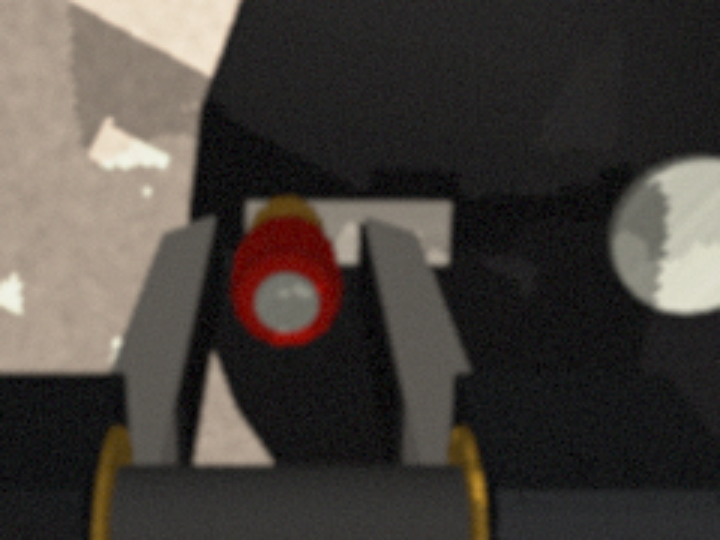

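Run:
```python
from h import *
w=capture("wrist");b=capture("side");a=capture("scene")
def proj(c,P):
    q=R.from_quat(c["orientation"]).inv().apply(np.array(P)-c["xyz"]);return np.array([c["cx"]+c["fx"]*q[0]/q[2],c["cy"]+c["fy"]*q[1]/q[2]]).round(1)
A=np.array([.6155,.088])
# top disc in wrist: grey blob inside ring
im=w["image"];sub=cv2.cvtColor(im,cv2.COLOR_RGB2HSV)[225:275,235:275]
m=((sub[...,1]<60)&(sub[...,2]>80)).astype(np.uint8);k,l,s,ce=cv2.connectedComponentsWithStats(m)
print([(s[i].tolist(),(ce[i]+[235,225]).round(1)) for i in range(1,k) if s[i,4]>30])
for th in(1.13,1.14,1.15,1.16):
    t=np.radians(143.5)+th;p=A+.1*np.array([np.cos(t),np.sin(t)])
    print(th,p.round(4),"wrist top",[proj(w,[*p,.082+d]) for d in(0,.007)],"side mid",[proj(b,[*p,.071+d]) for d in(0,.007)])
print("side",[(s,c) for s,c in red(b) if 200<s[0]<300 and s[4]<120])
r=[c for s,c in red(w)][0]
print("tri",tri(ray(w,*r),ray(b,262,197)).round(4)); print(proj(b,[.535,.147,.071]))
```

```text
[([33, 0, 7, 14, 55], array([272.1, 229.8])), ([11, 17, 20, 18, 290], array([255.2, 250.5]))]
1.13 [0.5274 0.0407] wrist top [array([253.3, 243.2]), array([253.2, 248.5])] side mid [array([260.9, 196.4]), array([260.9, 194.1])]
1.14 [0.5279 0.0398] wrist top [array([253.3, 244.7]), array([253.2, 250. ])] side mid [array([260.9, 196.2]), array([260.9, 193.9])]
1.15 [0.5284 0.0389] wrist top [array([253.3, 246.2]), array([253.2, 251.5])] side mid [array([260.9, 196. ]), array([261. , 193.7])]
1.16 [0.5289 0.0381] wrist top [array([253.3, 247.7]), array([253.2, 253.1])] side mid [array([260.9, 195.8]), array([261. , 193.5])]
side [([259, 194, 7, 7, 48], [262.0, 197.1])]
tri [0.5301 0.034  0.0649]
[234.5 215.3]
```

The side view matches a fully seated pin: v is 197.1, against about 194.8 expected if it were still up. I'll open wide, rise to the earlier inspection height and compare with the home picture w3.

Call:
{"method": "servo_tool", "body": {
  "series": [
    {"translation": [0,0,0],"turn": 0},
    {"translation": [0,0,0],"turn": 0},
    {"translation": [0,0,-0.3],"turn": 0},
    {"translation": [0,0,-0.6],"turn": 0},
    {"translation": [0,0,-0.7],"turn": 0},
    {"translation": [0,0,-0.7],"turn": 0},
    {"translation": [0,0,-0.28],"turn": 0},
    {"translation": [0,0,0],"turn": 0},
    {"translation": [0,0,0],"turn": 0}
  ],
  "claw": -0.1
}}

```text
t: 20.05
ee_pos: [0.528, 0.0384, 0.1154]
tool_rot: [0.504, 0.864, 0.0, 0.0]
contact_force: [-0.7, -0.7, -0.9]
gripper_width: 0.548
grip_force: 0.0
```

```bash
python3 look.py w7
python3 - <<'E'
from h import *
a=cv2.imread("pics/w3.png");b=cv2.imread("pics/w7.png")
f=lambda i:cv2.resize(i[150:270,200:430],None,fx=3.3,fy=2.5)[:, :780]
cv2.imwrite("pics/cmp.png",np.vstack([f(a),f(b)])[:600])
bb=capture("side");print([(s,c) for s,c in red(bb) if 200<s[0]<300 and s[4]<120])
for i in(a,b):
    h=cv2.cvtColor(i,cv2.COLOR_BGR2HSV).astype(int)
    col=slice(245,270); brass=((h[...,0]>10)&(h[...,0]<30)&(h[...,1]>110)&(h[...,2]>40))[150:240,col];rd=(((h[...,0]<7)|(h[...,0]>172))&(h[...,1]>150)&(h[...,2]>50))[150:250,col]
    print("brass rows",np.nonzero(brass.sum(1)>3)[0][[0,-1]]+150,brass.sum(),"red",np.nonzero(rd.sum(1)>3)[0][[0,-1]]+150)
E
```

```text
20.1 [0.5276 0.0385 0.1149] yaw y 29.44 F [-0.2 -0.1  0.4] 0.5477526057296762 [-9.08876806e-02  2.04547690e-01  1.74343584e+00 -7.78769180e-06
  1.19445844e+00 -6.04627836e-01]
[241, 201, 30, 32, 510] [255.2, 215.1] [0.5296 0.0384 0.075 ] tool mm [-1.1  1.7 39.9]
[([259, 194, 7, 7, 46], [261.9, 197.1])]
brass rows [194 199] 59 red [200 231]
brass rows [195 200] 59 red [201 232]
```

View pics/cmp.png

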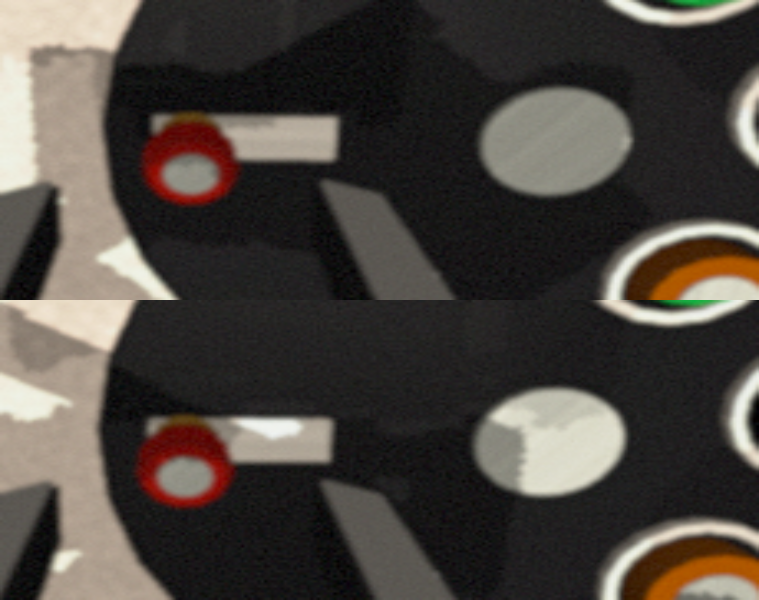

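Before and after match: 6 rows of brass visible in both and the ring has the same shape at (255,215). The pin is fully home, the pucks sit in their cups and the gripper is clear.

```bash
python3 -c "
from h import *
print(hand_in())"
```

```text
the job is handed in; nothing more can be done
None
```

The job is handed in: I pulled the ring straight up, turned the platter about 1.14 rad counter-clockwise under a light grip, and the pin dropped fully home in the hidden notch, with the gripper clear afterwards.

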